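# Check the lid of a loaded dry block with a contact probe

## Task

The dry block is loaded with tubes: close its hinged lid fully. Then take the contact probe out of its rest and hold its tip on the round metal pad marked on the lid, the probe square to the sloping lid and pressed lightly, so that its sprung tip is about half way in. Finish while still holding the probe there, steady and in the gripper, and leave the jar, dish and vial where they stand.

Things in the scene. Friction and masses are not known exactly. Their poses are not given: they have to be found in the camera images.
- dry_block: white bench-top dry block (tube heater), fixed to the table, 138 mm deep (x) x 152 mm wide (y), wedge-shaped: its deck rises from 52 mm at the front (-x) to 91 mm at the back (+x), a slope of 0.31 rad. Origin: centre of its underside; own -x is its low front, z up. It carries the lid. Two tall fixed microscopes stand behind it, to its left and right (from x = 0.55 on).
- block_lid (a joint): grey lid, a shell 118 mm from hinge line to front edge x 146 mm wide, top face 18 mm above the hinge line; a tab 46 mm wide sticks out 12 mm in front. Hinged at the deck's back edge, axis = block's y. 0 = shut (top face slopes 0.31 rad up to the back), grows as it opens up and back, to 1.7; starts at 1.0 to 1.4. Stiff: stays where left, about 2 N at the front edge shuts it; no latch.
- lid_hinge (a point): middle of the lid's hinge line, 57 mm behind and 90 mm above the dry block's origin. Moves round with the lid: own x points from the lid's front to its hinge, z square out of the lid's top face, y along the hinge.
- lid_spot (a point): centre of the marked spot on the lid's top face: a flat bare metal disc 23 mm across with a dark ring round it, flush with the face to 1 mm, 62 mm from the hinge line and 30 mm to the left (block's +y) of the lid's middle. z is square out of the lid's top face, x points to the hinge.
- probe: contact probe, 155 mm, about 0.1 kg, a round rod standing tip down in its rest. Origin: tip end when fully out; z from tip to butt. Steel tip 10 mm across; steel barrel 16 mm across, z = 28 to 80 mm; black collar 34 mm across, 80 to 86 mm; grey handle 26 mm across with rubber bands, 86 to 150 mm (grip it here, e.g. at 122 mm); black cap up to 155 mm.
- probe_tip (a joint): how far the sprung tip is pushed into the barrel: 0 = fully out, 0.012 m = fully in; a spring of 250 N/m with 0.75 N preload (about 2.2 N half way in, at 0.006).
- tip_end (a point): centre of the flat end of the probe's tip, which touches the work; moves along the probe's axis with the tip.
- probe_rest: black holder of the probe, fixed to the table: foot 80 x 80 x 8 mm, square tower 46 x 46 mm to 90 mm height, with an upright hole about 21 mm wide right through. The probe's collar sits on the tower's top, its barrel reaches 52 mm into the hole, its tip end hangs 10 mm above the table. Origin: centre of the underside.
- sample_jar: bystander: clear jar with white lid, 50 mm across, 59 mm high, loose. Origin: centre of the underside.
- culture_dish: bystander: flat round culture dish, 59 mm across, 16 mm high, loose. Origin: centre of the underside.
- dark_vial: bystander: dark brown vial, 34 mm across, 40 mm high, loose. Origin: centre of the underside.
Not all that is in view belongs to the job. What is shaped like the probe but pink or yellow is not meant.

How it is judged:
On the way, in this order (a step that is already met when the one before it is completed fails the run):
1. the lid is fully shut (value of joint block_lid below 0.03 rad), for 0.2 s.
2. the probe's tip touches the marked spot on the shut lid (value of joint block_lid below 0.03 rad and contact force between probe and dry_block above 0.3 N and distance between tip_end and lid_spot below 0.009 m), for 0.2 s.
At the end, for the whole second after the job is handed in: The lid is shut (within 0.03 rad); the tip end is within 9 mm of the spot's centre; the probe's axis is within 0.14 rad of square to the lid; the tip is pushed in 3 to 9 mm of its 12 mm, with 0.3 to 6 N between probe and lid; the gripper still holds the probe, which is clear of its rest and still (all of step 2 and angle between the z axis of probe and the z axis of lid_spot, either way round below 0.14 rad and value of joint probe_tip between 0.003 and 0.009 m and contact force between probe and dry_block below 6 N and contact force between the fingers and probe above 1 N and contact force between probe and probe_rest below 0.1 N and linear speed of probe below 0.02 m/s and angular speed of probe below 0.2 rad/s); the arm keeps its last pose, push and grip.
It fails at once if the probe is pressed hard (over 15 N) on the dry block (contact force between probe and dry_block above 15 N).
It fails at once if the jar is disturbed (distance of sample_jar from where it was at the start of the episode above 0.015 m).
It fails at once if the dish is disturbed (distance of culture_dish from where it was at the start of the episode above 0.015 m).
It fails at once if the vial is disturbed (distance of dark_vial from where it was at the start of the episode above 0.015 m).
It also fails if it takes over 51 s, if anything falls off the work surface, if the arm or the gripper's body presses on something with over 40 N, if the wrist force passes 120 N, or if a joint passes its speed limit or range.

## Robot

A 6-joint arm with a two-finger parallel gripper is mounted at the origin on a cart in front of the work surface, level with it; the furniture and walls round the work are solid. World frame = base frame: x ahead of the robot, y to its left, z up, the work surface at z = 0. Lengths are in m, angles in rad, forces in N, time in s.
With the tool pointing down it reaches from about 0.325 to 0.875 m from the base axis. Payload 4.4 kg.
Tool frame: the origin (TCP) lies at the very end of the fingers, on their centre line; the grasp point (between the pads) lies 19 mm behind it; z points along the fingers, y is the line along which they close (so a half turn about z gives the same grasp; the last joint's range is limited). The gripper opens to 85 mm and grips with 20 to 120 N. Pads are 22 mm wide; open, the fingers measure 114 mm over their backs; the gripper's body (76 mm by 85 mm) begins 54 mm behind the grasp point. The pads swing forward as they close: fully open they stand 13 mm farther back than shut.
Start: joints at [-1.444, 0.207, 1.542, -0, 1.393, -0.15], TCP at [0.158, -0.553, 0.206] pointing down, gripper open.
Joint ranges: [-2.73, 2.73], [-0.86, 2.22], [0.23, 2.46], [-1.11, 4.25], [0.08, 2.63], [-2.82, 2.82]. Speed limits (rad/s): [2.79, 2.79, 3.14, 3.14, 3.14, 3.14].

## Interface

Orientations are given as a unit quaternion [x, y, z, w].
In Python, from station import ctrl, cams gives the robot as it stands.
- The arm moves only by the tool drive_tool, never from a script. Its argument "series" is a list of rows, each a list of 5 numbers: the finger opening in cm, from 0 to 8.54, then the shift along the tool's x, y, z in cm, then the turn about the tool's z in degrees. In form: [[claw, tx, ty, tz, twist], ...]. A call has 1 to 10 rows; each row shifts and turns the commanded pose from where the row before left it, along the tool's axes as they then stand; what a row does not reach is not made up. A row lasts 1/8 s, in which the tool goes at most 62.5 mm and 10.7 degrees, less where a joint would pass 70% of its speed; a pose out of reach is approached as far as the arm can. A call with a gripper value outside its range is refused whole. The fingers move at their own pace and stop on an object; "force" is the grip in N (left out, the last holds). Time passes only in rows, so rows that do not move let the fingers close. It gives the time, the measured TCP pose, the force, the opening and the grip force at its end, in the units of the state.
- ctrl.sense(): the state, without advancing time (a new reading comes with each control period).
- cams.get_image(name): name is "scene" or "top" or "wrist"; returns a dict with "color" (384x512x3 uint8, red, green, blue), "vertical_fov" (degrees; the focal length in pixels is half the picture's height over the tangent of half this angle, whatever the lens; pixels are square), "cx", "cy" (the principal point, pixels), "distortion" ([k1, k2, p1, p2, k3] as OpenCV has them; the pictures are not rectified), "rvec" (rotation vector, rad) and "tvec" (3), from world to camera coordinates, as OpenCV has them. Camera axes: x right, y down, z forward; pixel columns grow to the right and rows downward; lengths in m; the calibration is good to about 2 mm. A picture is of the moment at which its call begins. There is no depth.
- ctrl.finish_job(): hands the job in; it is judged then, once.
The state is a dict: "clock": time; "joint_positions": joint angles; "qvel": joint speeds; "joint_efforts": joint torques, N m; "tcp_pos": TCP position; "tool_rot": TCP orientation; "force": force on the tool from outside, world axes, zero at the start; "ft_torque": the same for the moment, N m; "opening": finger opening in m; "gripper_force": force on a finger pad.
Only numpy, scipy, OpenCV 4.12 (cv2) and the standard library are available. Lean on these libraries where they do the work, as an engineer would, in place of code of your own. Each camera call takes 0.05 s, during which the arm holds its last target. There are 200 camera calls.

## Working session

There is one attempt and no reset: what is moved stays moved. The work goes in short steps, Python scripts to look and compute and a tool call to move; the robot and the scene stay as the last step left them, time stands still between calls to the robot, and variables do not carry over. Pictures are saved under pics/ and viewed, at most 10 in all, crops included, and the job is handed in when it is done.

Besides the shell and the picture viewer there is one more tool, called after "Emit:" by a JSON object that holds its "name" and its "arguments". drive_tool: Moves the arm, as the interface text tells. Its arguments: {"type":"object","properties":{"series":{"type":"array"},"force":{"type":"number"}},"required":["series"]}

```bash
mkdir -p pics
cat > h.py <<'E'
import numpy as np,cv2
from scipy.spatial.transform import Rotation as R
from station import ctrl,cams
def cap(n):
    d=cams.get_image(n); h,w=d["color"].shape[:2]
    f=h/2/np.tan(np.radians(d["vertical_fov"])/2)
    d["K"]=np.array([[f,0,d["cx"]],[0,f,d["cy"]],[0,0,1]]); d["D"]=np.array(d["distortion"],float)
    d["R"]=cv2.Rodrigues(np.array(d["rvec"],float))[0]; d["t"]=np.array(d["tvec"],float).ravel()
    d["c"]=-d["R"].T@d["t"]; d["bgr"]=cv2.cvtColor(d["color"],cv2.COLOR_RGB2BGR); return d
def ray(d,u,v):
    p=cv2.undistortPoints(np.array([[[u,v]]],float),d["K"],d["D"])[0,0]
    r=d["R"].T@np.array([p[0],p[1],1]); return r/np.linalg.norm(r)
def onz(d,u,v,z):
    r=ray(d,u,v); return d["c"]+r*(z-d["c"][2])/r[2]
def proj(d,P):
    return cv2.projectPoints(np.array(P,float).reshape(-1,3),d["R"],d["t"],d["K"],d["D"])[0].reshape(-1,2)
def tri(d1,p1,d2,p2):
    a,b=ray(d1,*p1),ray(d2,*p2); A=np.stack([a,-b],1)
    s=np.linalg.lstsq(A,d2["c"]-d1["c"],rcond=None)[0]
    q1,q2=d1["c"]+a*s[0],d2["c"]+b*s[1]; return (q1+q2)/2,np.linalg.norm(q1-q2)
E
python3 - <<'E'
from h import *
ims=[cap(n) for n in("scene","top")]
import pickle;pickle.dump(ims,open("ims.pkl","wb"))
for n,d in zip(("scene","top"),ims):
    cv2.imwrite(f"pics/{n}0.png",cv2.resize(d["bgr"],(800,600),interpolation=cv2.INTER_CUBIC)); print(n,d["c"].round(3),d["K"][0,0],d["D"])
print(ctrl.sense())
E
```

```text
scene [0.133 0.669 0.685] 459.81106377872163 [-0.10776256  0.          0.          0.          0.        ]
top [0.355 0.109 1.111] 396.2312392778463 [-0.13997942  0.          0.          0.          0.        ]
{'clock': 0.1, 'joint_positions': array([-1.44352474e+00,  2.07385353e-01,  1.54283983e+00,  1.58656747e-05,
        1.39349788e+00, -1.50510323e-01]), 'qvel': array([ 0.0002326 , -0.00158558, -0.00315034,  0.00117924, -0.00145023,
        0.00031702]), 'joint_efforts': array([-5.98584338e-04, -3.84092474e+01, -2.92547750e+01, -3.46628558e-04,
        4.80773000e-03, -2.32580641e-05]), 'tcp_pos': array([ 0.15757096, -0.552211  ,  0.20539959]), 'tool_rot': array([ 9.90369780e-01,  1.38443364e-01,  2.01832093e-05, -1.06504424e-03]), 'force': array([0.54756188, 0.84747437, 0.31102713]), 'ft_torque': array([0.03245819, 0.02564062, 0.02777012]), 'gripper_force': 0.0, 'opening': 0.08562379000005278}
```

View pics/scene0.png

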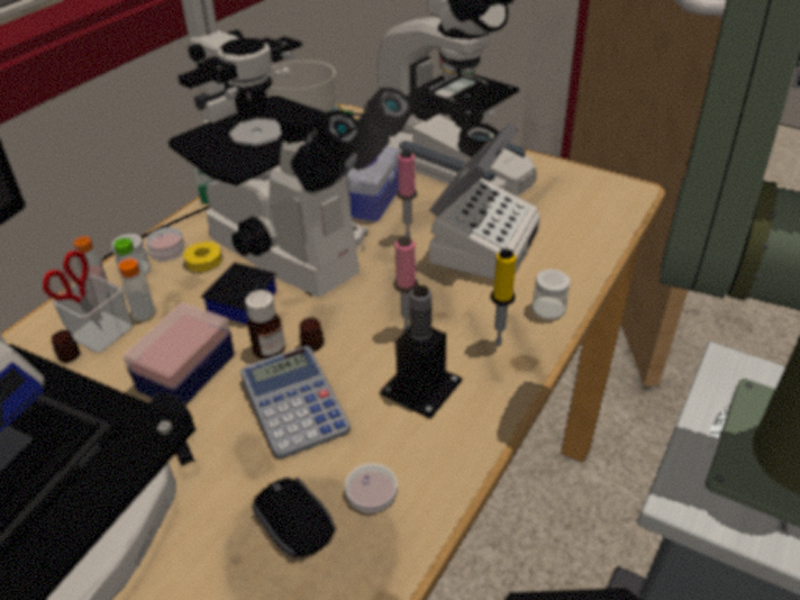

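View pics/top0.png

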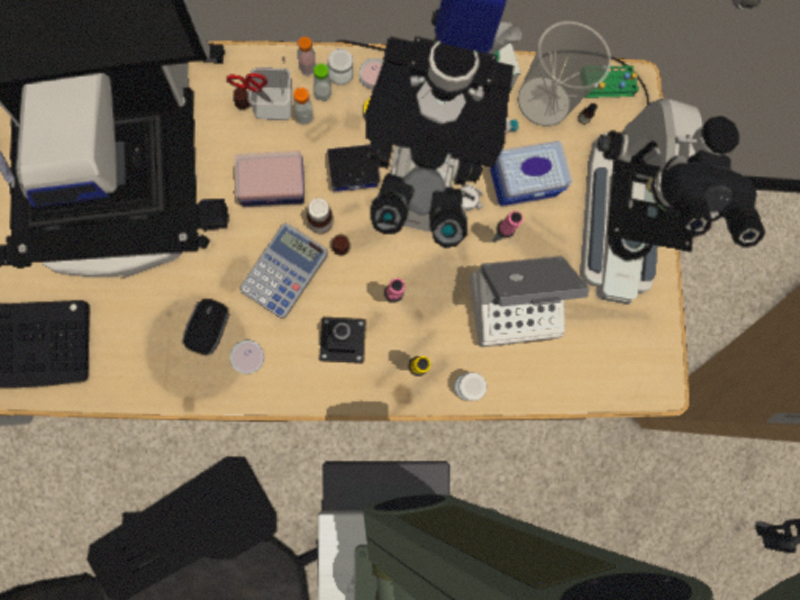

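The scene view shows the rest with the grey probe at about (420,350) and the dry block at (485,235) with its lid up. In the top view the rest is at (342,338), the block at (520,315), the yellow decoy at (420,365), the jar at (470,386) and pink decoys at (395,290) and (510,225). I'll zoom in on the rest and block for accurate pixels.

Run:
```python
from h import *
import pickle;s,t=pickle.load(open("ims.pkl","rb"))
def crop(d,u0,v0,w,h,k): return cv2.resize(d["bgr"][v0:v0+h,u0:u0+w],None,fx=k,fy=k,interpolation=cv2.INTER_CUBIC)
a=crop(t,290,150,100,75,4); b=crop(s,265,75,100,75,4*1); c=crop(t,190,180,100,75,4); e=crop(s,235,150,100,125,4)[:500]
cv2.imwrite("pics/c1.png",np.vstack([np.hstack([a,b]),np.hstack([c,e[100:400]])]))
for n,u,v in(("rest",342,338),("yel",420,365),("jar",470,386),("pinkA",395,290),("pinkB",510,225),("dish",247,356),("vial",340,244)):
    print(n,onz(t,u/1.5625,v/1.5625,{"jar":.059,"dish":.016,"vial":.04,"rest":.165}.get(n,.15)).round(3))
```

```text
rest [0.441 0.116 0.165]
yel [ 0.401 -0.005  0.15 ]
jar [ 0.37  -0.102  0.059]
pinkA [0.519 0.034 0.15 ]
pinkB [ 0.63  -0.156  0.15 ]
dish [0.422 0.284 0.016]
vial [0.62  0.123 0.04 ]
```

View pics/c1.png

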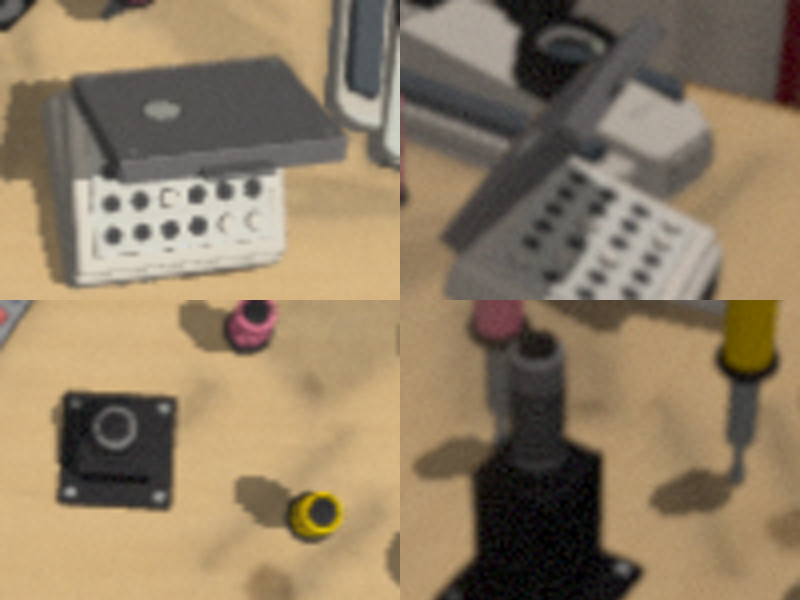

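The zoom shows the lid's top-face corners in the top crop at (122,163), (340,142), (78,78) and (275,58), with the spot at (162,108). The block's bottom front edge runs (75,285)–(285,262). The probe's butt ring is centred at (114,428). I'll fit block pose and lid angle from these points.

```bash
cat > fit.py <<'E'
from h import *
from scipy.optimize import least_squares
import pickle;s,t=pickle.load(open("ims.pkl","rb"))
px=lambda u0,v0,x,y:(u0+(x+.5)/4-.5,v0+(y+.5)/4-.5)
T=lambda x,y:px(290,150,x,y)
def W(p,th,pts,lid):
    pts=np.array(pts,float)
    if lid: pts=R.from_euler('y',th-.31).apply(pts)+[.057,0,.09]
    return R.from_euler('z',p[2]).apply(pts)+[p[0],p[1],0]
blk=[(-.069,.076,0),(-.069,-.076,0)]; blku=np.array([T(75,285),T(285,262)])
lid=[(-.118,.073,.018),(-.118,-.073,.018),(-.062,.03,.018)]
lidu=np.array([T(122,163),T(340,142),T(162,108)])
if __name__=="__main__":
    res=lambda q:np.r_[(proj(t,W(q,0,blk,0))-blku).ravel(),(proj(t,W(q,q[3],lid,1))-lidu).ravel()]
    f=least_squares(res,[.5,-.2,.1,1.2]); print(f.x.round(4),res(f.x).round(1))
    q=f.x
    print("scene lid px crop",((proj(s,W(q,q[3],lid,1))-[265,75])*4).round(0).tolist())
    a,b=[onz(t,*u,0) for u in blku]; print(a,b,np.linalg.norm(a-b))
    print("spot shut",W(q,0,lid[2:],1),"hinge",W(q,0,[(0,0,0)],1), "press pt",W(q,0,[(-.1,0,.018)],1),"front edge now",W(q,q[3],[(-.118,0,.018)],1))
    pb=onz(t,*px(190,180,114,128),.165); print("probe butt",pb)
    print("probe scene px crop", ((proj(s,[pb,[pb[0],pb[1],.09]])-[235,175])*4).round(0).tolist(), [onz(t,*px(190,180,x,y),.008).round(4).tolist() for x,y in((75,102),(167,108),(160,197),(70,192))])
    for z in(.2,.3,.35): print("eyepieces",z,onz(t,447/1.5625,228/1.5625,z).round(3),onz(t,390/1.5625,215/1.5625,z).round(3))
    print("eye tri",tri(s,(342/1.5625,128/1.5625),t,(389/1.5625,222/1.5625)),tri(s,(393/1.5625,105/1.5625),t,(447/1.5625,232/1.5625)))
E
python3 fit.py
```

```text
[ 0.5221 -0.1985  0.1372  1.1137] [-1.5  0.5 -3.5 -0.9  0.7  1.2  2.9 -1.   0.6  0.2]
scene lid px crop [[167.0, 125.0], [245.0, 11.0], [124.0, 139.0]]
[ 0.44468201 -0.13702616  0.        ] [ 0.46140593 -0.29364244  0.        ] 0.15750666126215915
spot shut [[ 0.51050408 -0.16978474  0.08822837]] hinge [[ 0.57853666 -0.19067563  0.09      ]] press pt [[ 0.4787589  -0.20445264  0.07663614]] front edge now [[ 0.51024152 -0.20010562  0.18744152]]
probe butt [0.45258999 0.11804782 0.165     ]
probe scene px crop [[137.0, 36.0], [137.0, 158.0]] [[0.4868, 0.1469, 0.008], [0.4832, 0.0827, 0.008], [0.421, 0.0872, 0.008], [0.4241, 0.1495, 0.008]]
eyepieces 0.2 [ 0.608 -0.043  0.2  ] [0.627 0.045 0.2  ]
eyepieces 0.3 [ 0.58  -0.026  0.3  ] [0.597 0.052 0.3  ]
eyepieces 0.35 [ 0.567 -0.018  0.35 ] [0.582 0.056 0.35 ]
eye tri (array([0.58928634, 0.05521007, 0.30330474]), np.float64(0.0066565654358734455)) (array([ 0.57374974, -0.02567192,  0.30294339]), np.float64(0.0004825664184815776))
```

Emit:
{"name": "drive_tool", "arguments": {"series": [[0,0,0,-4,9],[0,0,0,-4,0],[0,4.2,-3.9,0,0],[0,4.2,-3.9,0,0],[0,4.2,-3.9,0,0],[0,4.2,-3.9,0,0],[0,4.2,-3.9,0,0],[0,4.2,-3.9,0,0],[0,4.2,-3.9,0,0]], "force": 20}}

```text
clock: 1.23
tcp_pos: [0.4174, -0.2448, 0.2861]
tool_rot: [0.998, 0.06, -0.0, -0.0]
force: [0.1, -0.5, 0.8]
opening: -0.0001
gripper_force: 0.0
```

Emit:
{"name": "drive_tool", "arguments": {"series": [[0,4.1,-1.2,0,0],[0,4.1,-1.2,0,0],[0,4.1,-1.2,0,0],[0,0,0,4,0],[0,0,0,3,0],[0,0,0,2,0],[0,-0.3,0,2,0],[0,-0.5,0,2,0],[0,-0.5,0,1,0]]}}

```text
clock: 2.35
tcp_pos: [0.5208, -0.1971, 0.1453]
tool_rot: [0.998, 0.06, -0.001, -0.001]
force: [0.3, 1.3, 2.3]
opening: -0.0001
gripper_force: 1.0
```

Emit:
{"name": "drive_tool", "arguments": {"series": [[0,-0.5,0,1.2,0],[0,-0.6,0,1.2,0],[0,-0.6,0,1.2,0],[0,-0.5,0,1,0],[0,-0.4,0,0.8,0],[0,0,0,0.5,0],[0,0,0,0.2,0]]}}

```text
clock: 3.22
tcp_pos: [0.4952, -0.2004, 0.0849]
tool_rot: [0.998, 0.06, -0.001, -0.0]
force: [-0.8, 1.0, 1.8]
opening: -0.0001
gripper_force: 0.8
```

Run:
```python
from h import *
s=cap("scene");t=cap("top")
a=cv2.resize(t["bgr"][150:225,290:390],(400,300),interpolation=cv2.INTER_CUBIC)
b=cv2.resize(s["bgr"][75:150,265:365],(400,300),interpolation=cv2.INTER_CUBIC)
cv2.imwrite("pics/c2.png",np.hstack([a,b]))
```

```text
(no output)
```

View pics/c2.png

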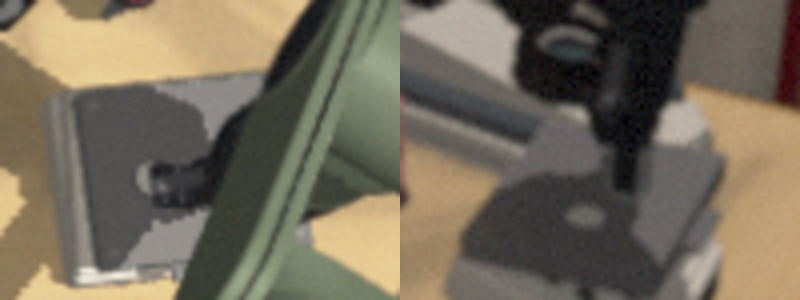

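The top and scene crops show the fingers on the lid and the lid almost flat, with the spot visible at (585,215) in the scene crop. I'll press a little harder.

Emit:
{"name": "drive_tool", "arguments": {"series": [[0,0,0,0.3,0],[0,0,0,0.3,0],[0,0,0,0.3,0]]}}

```text
clock: 3.7
tcp_pos: [0.4956, -0.2007, 0.0764]
tool_rot: [0.998, 0.06, -0.0, 0.0]
force: [-2.8, -1.0, 2.4]
opening: -0.0002
gripper_force: 1.0
```

Emit:
{"name": "drive_tool", "arguments": {"series": [[0,0,0,0.3,0],[0,0,0,0.2,0],[0,0,0,0.2,0]]}}

```text
clock: 4.08
tcp_pos: [0.4955, -0.2007, 0.0692]
tool_rot: [0.998, 0.06, -0.0, -0.0]
force: [-2.2, -0.2, 1.4]
opening: -0.0001
gripper_force: 1.0
```

Emit:
{"name": "drive_tool", "arguments": {"series": [[0,0,0,0.2,0],[0,0,0,0.2,0],[0,0,0,0.2,0]]}}

```text
clock: 4.45
tcp_pos: [0.4956, -0.2006, 0.0633]
tool_rot: [0.998, 0.06, -0.0, -0.0]
force: [-2.4, -0.0, 1.5]
opening: 0.0002
gripper_force: 1.0
```

Run:
```python
from h import *
s=cap("scene");w=cap("wrist")
a=cv2.resize(w["bgr"],(400,300))
b=cv2.resize(s["bgr"][75:150,265:365],(400,300),interpolation=cv2.INTER_CUBIC)
cv2.imwrite("pics/c3.png",np.hstack([a,b]));print(proj(s,ctrl.sense()["tcp_pos"]),ctrl.sense()["force"])
```

```text
[[319.43662402 138.59982276]] [-1.2621347  -0.20776199  0.60309318]
```

View pics/c3.png

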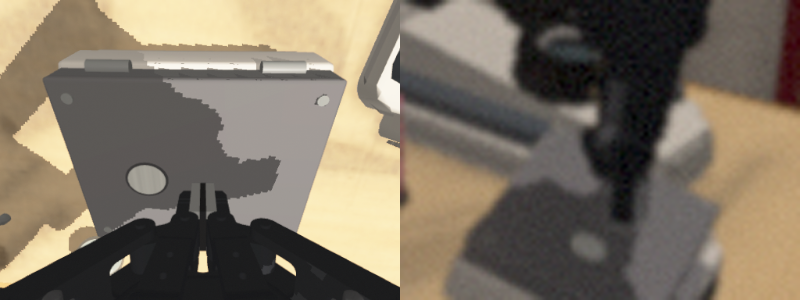

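The wrist crop shows the whole lid, with the spot at (147,180). In the scene crop the spot has moved down to (587,247), so the lid is still closing. I'll triangulate the spot to get the remaining angle.

```bash
cat > spot.py <<'E'
from h import *
def blob(d,guess,r=14):
    # brightest compact blob near guess vs surroundings
    u,v=map(int,guess); g=cv2.cvtColor(d["bgr"],cv2.COLOR_BGR2GRAY)[v-r:v+r,u-r:u+r]
    _,m=cv2.threshold(cv2.GaussianBlur(g,(3,3),0),0,255,cv2.THRESH_OTSU)
    n,l,st,c=cv2.connectedComponentsWithStats(m); k=l[r,r]
    return (u-r+c[k][0],v-r+c[k][1]),st[k]
E
python3 - <<'E'
from spot import *
import pickle
s,w,t=cap("scene"),cap("wrist"),cap("top");pickle.dump((s,w,t),open("i2.pkl","wb"))
sp,a=blob(s,(311,136),8);wp,b=blob(w,(188,230),32);print(sp,a,wp,b)
print(tri(s,sp,w,wp)); print(w["c"],proj(w,ctrl.sense()["tcp_pos"]))
k=1.28
# hinge-side corners of lid top and front in wrist at assumed heights
for u,v,z in((45,76,.107),(346,80,.107)): print(onz(w,u*k,v*k,z))
E
```

```text
(np.float64(311.72), np.float64(136.18)) [ 5  5  9  7 50] (np.float64(187.64714494875548), np.float64(230.27818448023424)) [   8   14   48   37 1366]
(array([ 0.50137587, -0.16536209,  0.08840738]), np.float64(0.0006878592120315115))
[ 0.56586089 -0.19216114  0.23028947] [[259.57916854 228.64001216]]
[ 0.55726043 -0.1185854   0.107     ]
[ 0.57250746 -0.25952161  0.107     ]
```

Emit:
{"name": "drive_tool", "arguments": {"series": [[0,0,0,0.2,0],[0,0,0,0.2,0],[0,0,0,0,0]]}}

```text
clock: 5.08
tcp_pos: [0.4966, -0.2008, 0.0622]
tool_rot: [0.998, 0.06, 0.001, 0.0]
force: [-5.1, 3.9, 15.2]
opening: -0.0
gripper_force: 8.1
```

Emit:
{"name": "drive_tool", "arguments": {"series": [[0,0,0,-2,0],[0,0,0,-5,0],[0,0,0,-5,0],[0,0,0,-2,0],[0,0,0,0,0]]}}

```text
clock: 5.7
tcp_pos: [0.4973, -0.2015, 0.2018]
tool_rot: [0.998, 0.06, 0.002, 0.001]
force: [0.4, -0.4, -0.8]
opening: -0.0001
gripper_force: 0.0
```

Run:
```python
from spot import *
import pickle
s,w,t=cap("scene"),cap("wrist"),cap("top");pickle.dump((s,w,t),open("i3.pkl","wb"))
st=ctrl.sense();print(st["tcp_pos"],st["force"])
c=s["bgr"].copy();p=proj(s,st["tcp_pos"])[0];u,v=p.astype(int);print(p,proj(w,st["tcp_pos"]))
b=cv2.resize(c[70:160,260:360],(500,450),interpolation=cv2.INTER_CUBIC)
cv2.circle(b,(int((p[0]-260+.5)*5),int((p[1]-70+.5)*5)),4,(0,0,255),-1)
a=cv2.resize(w["bgr"],(300,225));cv2.imwrite("pics/c4.png",np.hstack([b,np.vstack([a,a])]))
```

```text
[ 0.49471802 -0.20002942  0.19761587] [-0.77311289 -0.85593663 -0.50872408]
[323.53931338  88.79306169] [[257.87720847 229.36403939]]
```

View pics/c4.png

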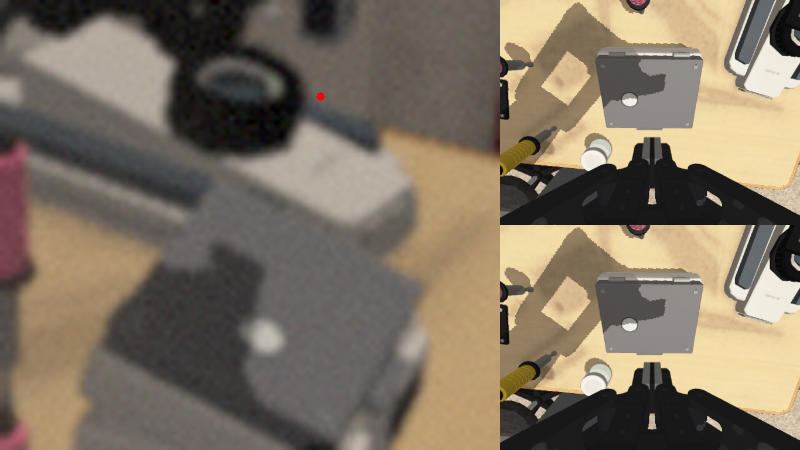

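The red dot marks the projected TCP at (320,97), but the real fingertip ends near (320,40). With the fingers shut, the real tips are about 23 mm short of the reported TCP, which agrees with the lid stopping at TCP z = 0.062. The lid is shut. Next I go over the probe and check this offset there.

Emit:
{"name": "drive_tool", "arguments": {"series": [[6,0,0,-2.2,0],[6,0,-5.3,0,0],[6,0,-5.3,0,0],[6,-0.1,-5.3,0,0],[6,-0.1,-5.3,0,0],[6,-0.1,-5.3,0,0],[6,0,-5.5,0,0],[6,0,0,0,0]]}}

```text
clock: 6.85
tcp_pos: [0.4521, 0.1198, 0.2195]
tool_rot: [0.998, 0.063, -0.002, -0.0]
force: [-0.5, -1.1, 0.6]
opening: 0.06
gripper_force: 0.0
```

Run:
```python
from spot import *
import pickle
s,w,t=cap("scene"),cap("wrist"),cap("top");pickle.dump((s,w,t),open("i4.pkl","wb"))
st=ctrl.sense();print(st["tcp_pos"],st["opening"])
p=proj(s,st["tcp_pos"])[0]
b=cv2.resize(s["bgr"][90:270,190:350],(480,540),interpolation=cv2.INTER_CUBIC)
cv2.circle(b,(int((p[0]-190+.5)*3),int((p[1]-90+.5)*3)),4,(0,0,255),-1)
a=cv2.resize(w["bgr"],(320,240));a2=cv2.resize(t["bgr"][150:225,300:400],(320,240))
a3=np.zeros((60,320,3),np.uint8)
cv2.imwrite("pics/c5.png",np.hstack([b,np.vstack([a,a2,a3])]))
P=np.array([.5014,-.1654,.0884]);print("spot px top",proj(t,P),"scene",proj(s,P))
for d,r in((s,8),(t,6)):
    q=proj(d,P)[0]
    try: print(blob(d,q,r))
    except Exception as e: print(e)
```

```text
[0.45353867 0.11612439 0.22013536] 0.06041998243461721
spot px top [[325.47736324 196.93493995]] scene [[311.57489853 136.21001366]]
((np.float64(311.69565217391306), np.float64(136.54347826086956)), array([ 5,  5,  9,  8, 46], dtype=int32))
((np.float64(326.32142857142856), np.float64(196.39285714285714)), array([ 4,  3,  8,  8, 56], dtype=int32))
```

View pics/c5.png

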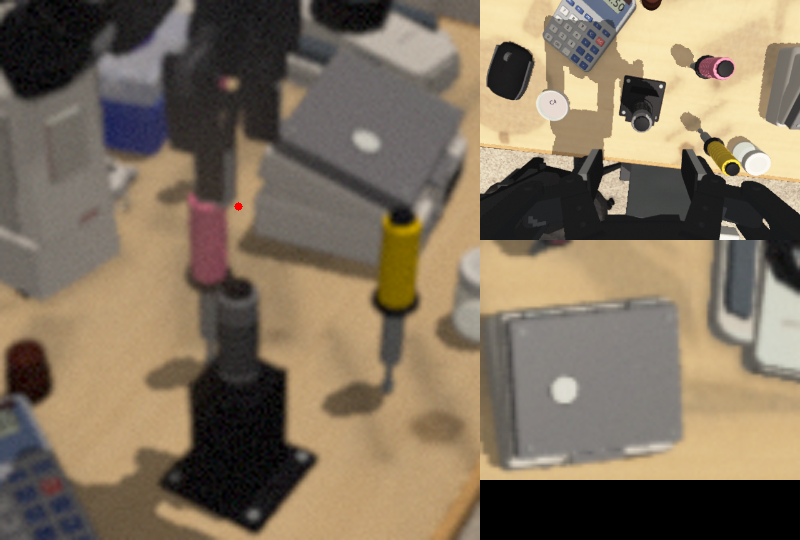

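In the scene crop the two fingertips at (212,203) and (262,140) straddle the probe axis. Their midpoint (238,171) is about 25 mm above the projected TCP dot at (238,207), so the offset is confirmed. The top crop shows the lid flat, with the spot at (565,390). Now I descend and grip.

Emit:
{"name": "drive_tool", "arguments": {"series": [[6,0,0,4,0],[6,0,0,4,0],[6,0,0,3,0],[6,0,0,1,0],[6,0,0,1,0],[6,0,0,0,0]]}}

```text
clock: 7.75
tcp_pos: [0.4545, 0.1162, 0.0916]
tool_rot: [0.998, 0.06, 0.0, 0.0]
force: [-0.1, -0.3, 0.4]
opening: 0.0604
gripper_force: 0.0
```

Emit:
{"name": "drive_tool", "arguments": {"series": [[2,0,0,0,0],[2,0,0,0,0],[2,0,0,0,0],[2,0,0,0,0],[2,0,0,0,0]], "force": 30}}

```text
clock: 8.38
tcp_pos: [0.4551, 0.1169, 0.0925]
tool_rot: [0.998, 0.06, 0.001, -0.0]
force: [-1.4, 0.8, 6.2]
opening: 0.0249
gripper_force: 32.6
```

Run:
```python
from spot import *
import pickle
s,w,t=cap("scene"),cap("wrist"),cap("top")
st=ctrl.sense();print(st["tcp_pos"],st["opening"],st["force"],st["gripper_force"])
b=cv2.resize(s["bgr"][140:240,210:310],(500,500),interpolation=cv2.INTER_CUBIC)
a=cv2.resize(w["bgr"][100:356,100:412],(300,246))
cv2.imwrite("pics/c6.png",np.hstack([b,np.vstack([a,np.zeros((254,300,3),np.uint8)])]))
i3=pickle.load(open("i4.pkl","rb"));print(tri(i3[0],(311.7,136.54),i3[2],(326.3,196.4)))
```

```text
[0.45511978 0.11691711 0.09252373] 0.02534556843271921 [-0.33080305  1.41509097  5.92398141] 32.640663385391235
(array([ 0.50295399, -0.16874568,  0.08510167]), np.float64(0.0008244817640446796))
```

View pics/c6.png

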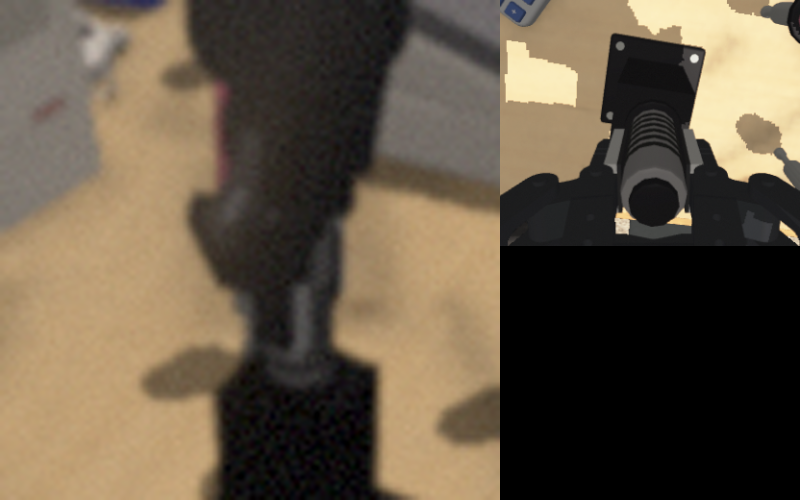

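The fingers hold the handle, opening 25 mm, with the collar still seated at crop (300,365). The tool can only point down, so I'll tilt the probe in the grip. I lift it until only the tip is in the rest's hole, use a light grip, and draw back so the hole wall turns it.

Emit:
{"name": "drive_tool", "arguments": {"series": [[2,0,0,-1,0],[2,0,0,-1.5,0],[2,0,0,-1.5,0],[2,0,0,-1.3,0],[2,0,0,0,0]], "force": 20}}

```text
clock: 9.15
tcp_pos: [0.4555, 0.1167, 0.1462]
tool_rot: [0.998, 0.06, 0.002, 0.0]
force: [1.2, -0.1, -1.0]
opening: 0.0255
gripper_force: 32.2
```

Emit:
{"name": "drive_tool", "arguments": {"series": [[2,-0.4,0,0,0],[2,-0.4,0,0,0],[2,-0.4,0,0,0],[2,-0.4,0,0,0],[2,0,0,0,0]]}}

```text
clock: 9.78
tcp_pos: [0.4383, 0.1149, 0.1446]
tool_rot: [0.998, 0.06, 0.0, -0.0]
force: [2.6, 1.1, -0.2]
opening: 0.0252
gripper_force: 32.2
```

Emit:
{"name": "drive_tool", "arguments": {"series": [[2,-0.4,0,0.1,0],[2,-0.4,0,0.1,0],[2,-0.4,0,0.1,0],[2,-0.4,0,0.1,0],[2,0,0,0,0]]}}

```text
clock: 10.4
tcp_pos: [0.4234, 0.113, 0.1423]
tool_rot: [0.998, 0.06, 0.001, -0.0]
force: [1.4, 2.2, 8.3]
opening: 0.025
gripper_force: 33.3
```

Run:
```python
from spot import *
import pickle
s,w,t=cap("scene"),cap("wrist"),cap("top")
pickle.dump((s,w,t),open("i5.pkl","wb"))
st=ctrl.sense();print(st["tcp_pos"],st["opening"],st["force"],st["gripper_force"])
b=cv2.resize(s["bgr"][140:240,210:310],(500,500),interpolation=cv2.INTER_CUBIC)
a=cv2.resize(w["bgr"][100:356,100:412],(300,246))
cv2.imwrite("pics/c7.png",np.hstack([b,np.vstack([a,np.zeros((254,300,3),np.uint8)])]))
```

```text
[0.42341609 0.11301779 0.1423062 ] 0.025416560751222044 [1.03300082 1.82410674 9.64644034] 33.33992958068848
```

View pics/c7.png

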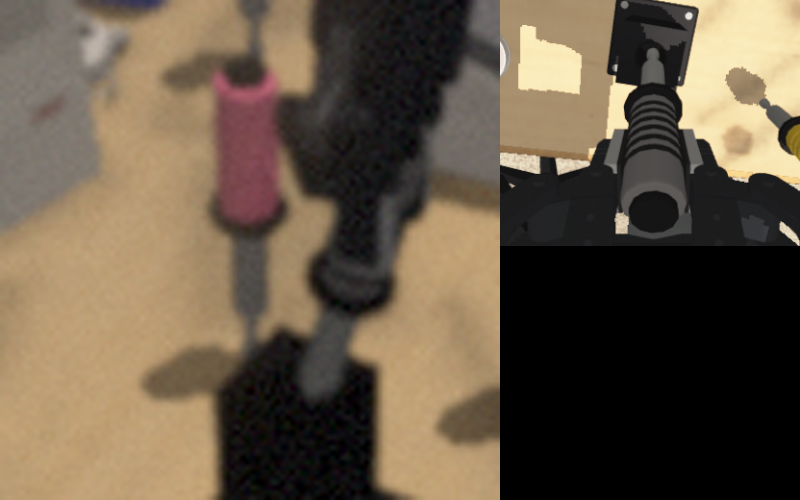

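The wrist crop shows the probe leaning back towards the robot, with its collar at (652,105) and the barrel going into the hole at (652,50). In the scene crop the collar is at (350,278). The tilt works. I'll lift it clear and measure the angle.

Emit:
{"name": "drive_tool", "arguments": {"series": [[2,0,0,-1,0],[2,0,0,-1.5,0],[2,0,0,-2,0],[2,0,0,-2,0],[2,0,0,-1.5,0],[2,0,0,0,0]]}}

```text
clock: 11.3
tcp_pos: [0.4226, 0.1126, 0.2216]
tool_rot: [0.998, 0.06, 0.001, 0.0]
force: [-0.7, -0.7, -1.5]
opening: 0.0248
gripper_force: 32.3
```

Run:
```python
from spot import *
import pickle
s,w,t=cap("scene"),cap("wrist"),cap("top")
pickle.dump((s,w,t),open("i6.pkl","wb"))
st=ctrl.sense();tc=st["tcp_pos"];print(tc,st["force"],st["gripper_force"])
g=tc+[0,0,.043];ex=np.array([np.cos(.12),np.sin(.12),0])
for th in(0,.2,.31,.4):
    a=-ex*np.sin(th)+np.array([0,0,np.cos(th)]); tip=g-.125*a
    print(th,tip.round(3),"scene",proj(s,[tip,g-.040*a]).round(1).tolist(),"wrist",proj(w,[tip,g-.040*a,g+.03*a]).round(1).tolist())
b=cv2.resize(s["bgr"][110:230,210:310],(500,600),interpolation=cv2.INTER_CUBIC)
a=cv2.resize(w["bgr"][100:356,170:346],(300,436),interpolation=cv2.INTER_CUBIC)
cv2.imwrite("pics/c8.png",np.hstack([b,np.vstack([a,np.zeros((164,300,3),np.uint8)])]))
```

```text
[0.42141537 0.11259737 0.21949169] [ 0.08085851 -0.11477476 -1.68392059] 32.266634702682495
0 [0.421 0.113 0.137] scene [[285.7, 199.4], [286.6, 161.5]] wrist [[259.3, 189.5], [259.2, 231.1], [259.2, 311.5]]
0.2 [0.446 0.116 0.14 ] scene [[273.0, 194.9], [282.3, 160.1]] wrist [[259.3, 160.0], [259.2, 218.3], [259.2, 324.9]]
0.31 [0.459 0.117 0.143] scene [[266.3, 191.6], [279.9, 159.0]] wrist [[259.3, 143.6], [259.2, 211.7], [259.2, 330.8]]
0.4 [0.47  0.118 0.147] scene [[260.9, 188.6], [278.1, 157.9]] wrist [[259.3, 130.0], [259.2, 206.6], [259.2, 334.9]]
```

View pics/c8.png

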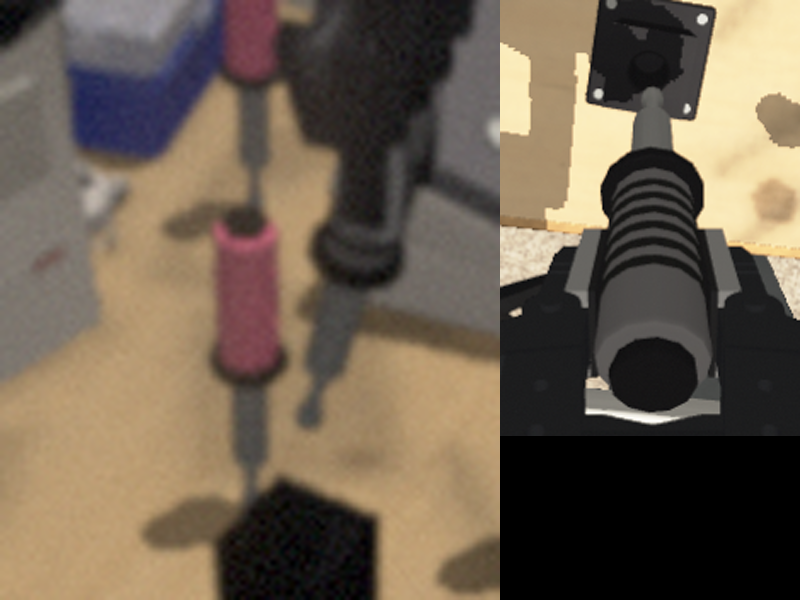

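The scene crop shows the free probe with its tip at (308,415) and collar at (357,255). In the wrist crop the tip is at (652,94) and the butt's centre at (653,373). I'll triangulate the axis from these.

Run:
```python
from spot import *
import pickle
s,w,t=pickle.load(open("i6.pkl","rb"))
sp=(210+308.5/5-.5,110+416/5-.5)
k=176/300
wp=(170+152*k,100+94*k); wb=(170+153*k,100+373*k)
tip,gap=tri(s,sp,w,wp);print(tip,gap)
r=ray(w,*wb);m=tip-w["c"];b=m@r
q=np.sqrt(b*b-(m@m-.155**2))
for L in(b-q,b+q):
    P=w["c"]+r*L; a=(P-tip)/.155; print(P.round(4),a.round(3),"tilt",np.arctan2(-(a[0]*np.cos(.12)+a[1]*np.sin(.12)),a[2]),"side",-a[0]*np.sin(.12)+a[1]*np.cos(.12))
col,g=tri(s,(210+357/5-.5,110+256/5-.5),w,(170+152*k,100+177*k)); a=(col-tip);print(col,g,np.linalg.norm(a),np.arctan2(-(a[0]*.993+a[1]*.12),a[2]))
tc=ctrl.sense()["tcp_pos"];print(tc,tip-tc)
```

```text
[0.45012891 0.11590651 0.14371027] 0.0008957481396412579
[0.4212 0.1124 0.2959] [-0.187 -0.023  0.982] tilt 0.18938519797953193 side -0.0002352588360926347
[0.2965 0.097  0.1351] [-0.991 -0.122 -0.055] tilt 1.626093305302713 side -0.0022807433610287087
[0.4344331  0.11307309 0.21893638] 0.0042654600365287735 0.0768983385809869 0.20862725377264804
[0.42141537 0.11259737 0.21949169] [ 0.02871354  0.00330914 -0.07578142]
```

Emit:
{"name": "drive_tool", "arguments": {"series": [[2,0.3,0,2,0],[2,0,0,2,0],[2,0,0,1.5,0],[2,0,0,1.2,0],[2,0,0,0.5,0],[2,0,0,0,0]]}}

```text
clock: 12.2
tcp_pos: [0.4254, 0.1131, 0.1483]
tool_rot: [0.998, 0.06, -0.0, -0.0]
force: [-0.4, 0.1, -1.6]
opening: 0.025
gripper_force: 32.3
```

Emit:
{"name": "drive_tool", "arguments": {"series": [[2,-0.3,0,0,0],[2,-0.3,0,0,0],[2,-0.3,0,0,0],[2,-0.3,0,0,0],[2,0,0,0,0]]}}

```text
clock: 12.82
tcp_pos: [0.414, 0.1119, 0.1491]
tool_rot: [0.998, 0.06, 0.001, -0.0]
force: [2.5, 1.3, 1.3]
opening: 0.025
gripper_force: 32.6
```

Emit:
{"name": "drive_tool", "arguments": {"series": [[2,0,0,-1,0],[2,0,0,-1.5,0],[2,0,0,-1.5,0],[2,0,0,-1.5,0],[2,0,0,-1.5,0],[2,0,0,0,0]]}}

```text
clock: 13.58
tcp_pos: [0.4146, 0.1117, 0.2203]
tool_rot: [0.998, 0.06, 0.002, 0.0]
force: [0.9, 0.6, -1.6]
opening: 0.0255
gripper_force: 32.5
```

```bash
cat > tip.py <<'E'
from spot import *
def tipseg(s,lo=0,show=False):
    # grey (low saturation) pixels over the tan table, component holding the barrel; lowest end = tip
    hsv=cv2.cvtColor(cv2.GaussianBlur(s["bgr"],(3,3),0),cv2.COLOR_BGR2HSV).astype(int)
    return hsv[...,1]<60
E
python3 - <<'E'
from tip import *
import pickle
s,w,t=cap("scene"),cap("wrist"),cap("top")
pickle.dump((s,w,t),open("i7.pkl","wb"))
tc=ctrl.sense()["tcp_pos"];print(tc,ctrl.sense()["force"])
o=pickle.load(open("i6.pkl","rb"))
for im in(o[0],s):
    m=tipseg(im)
    for v in range(168,200,2):
        r=np.where(m[v,250:300])[0]+250; print(v,"".join(".#"[int(x)] for x in m[v,250:300]))
for im in (o[1],w):
    g=cv2.cvtColor(im["bgr"],cv2.COLOR_BGR2GRAY); print([int(x) for x in g[120:215:3,259]])
E
```

```text
[0.41298907 0.111634   0.21797052] [-0.80561085  1.03738929 -1.23672258]
168 .........................#########################
170 ........................##########################
172 .......................##########.......##########
174 .......................#########................##
176 .......................########...................
178 .......................#######....................
180 ......................#######.....................
182 ......................#######.....................
184 ......................######......................
186 .......................##.........................
188 .......######.........##..........................
190 .......######........###..........................
192 .......######.......####..........................
194 .......######.......###...........................
196 .......######.....................................
198 .......######.....................................
168 .........................#########################
170 ..........................########################
172 .........................########
[... 305 characters left out ...]
...............######.....................
186 .......................###........................
188 .......######.........##..........................
190 .......######........###..........................
192 .......######.......####..........................
194 .......######.......###...........................
196 .......######.....................................
198 .......######.....................................
[25, 25, 26, 26, 26, 26, 25, 26, 18, 16, 33, 105, 102, 99, 101, 97, 97, 98, 98, 98, 98, 98, 61, 19, 23, 22, 43, 78, 61, 24, 77, 23]
[32, 25, 27, 27, 27, 24, 18, 98, 107, 103, 102, 100, 99, 100, 100, 100, 100, 100, 100, 101, 102, 18, 22, 20, 20, 79, 79, 50, 27, 80, 27, 49]
```

Run:
```python
from tip import *
import pickle
s,w,t=pickle.load(open("i7.pkl","rb"));o=pickle.load(open("i6.pkl","rb"))
def edge(im):
    g=cv2.GaussianBlur(cv2.cvtColor(im["bgr"],cv2.COLOR_BGR2GRAY),(3,3),0)[110:180,257:262].mean(1); return 110+np.argmax(g>60)
e0,e1=edge(o[1]),edge(w);print(e0,e1)
tip,gap=tri(s,(271.2,192.7),w,(259.2,e1+3));tc=np.array([.4135,.1117,.2190]);d=tip-tc;l=d[0]*.993+d[1]*.12
print(tip,gap,d,"tilt by x",np.arcsin(l/.1235),"tilt atan",np.arctan2(l,-d[2]+.043))
# tip -> spot move
sp=np.array([.502,-.167,.0880]);m=sp-tip;print(m,"tool",m[0]*.9928+m[1]*.12,m[0]*.12-m[1]*.9928)
```

```text
151 110
[0.46395657 0.11322369 0.13531311] 0.022237817942002122 [ 0.05045657  0.00152369 -0.08368689] tilt by x 0.4193598555293617 tilt atan 0.3778596919241788
[ 0.03804343 -0.28022369 -0.04731311] tool 0.004142672515863782 0.2827712948683641
```

Run:
```python
from tip import *
import pickle
s,w,t=pickle.load(open("i7.pkl","rb"))
tip,gap=tri(s,(271.2,192.7),w,(259.2,143));tc=np.array([.4135,.1117,.2190]);d=tip-tc;l=d[0]*.993+d[1]*.12
print(tip,gap,d,"tilt by x",np.arcsin(l/.1235),"tilt atan",np.arctan2(l,-d[2]+.043))
sp=np.array([.502,-.167,.0880]);m=sp-tip;print(m,"tool",m[0]*.9928+m[1]*.12,m[0]*.12-m[1]*.9928)
```

```text
[0.45093823 0.11579584 0.14318387] 0.00219860915218933 [ 0.03743823  0.00409584 -0.07581613] tilt by x 0.3099398380663886 tilt atan 0.3070018307116435
[ 0.05106177 -0.28279584 -0.05518387] tool 0.016758621951313557 0.2868871172571967
```

Emit:
{"name": "drive_tool", "arguments": {"series": [[2,0,0,-2,0],[2,0,3,-1,0],[2,0.3,4.5,0,0],[2,0.4,5,0,0],[2,0.4,5,0,0],[2,0.3,5,0,0],[2,0.3,4,0,0],[2,0,2.2,0,0],[2,0,0,3,0],[2,0,0,2,0]]}}

```text
clock: 14.98
tcp_pos: [0.464, -0.1704, 0.1967]
tool_rot: [0.998, 0.06, -0.001, -0.001]
force: [-0.1, -0.3, -1.2]
opening: 0.0252
gripper_force: 32.6
```

Emit:
{"name": "drive_tool", "arguments": {"series": [[2,0,0,1,0],[2,0,0,0,0],[2,0,0,0,0]]}}

```text
clock: 15.35
tcp_pos: [0.4656, -0.1712, 0.1895]
tool_rot: [0.998, 0.061, 0.001, 0.0]
force: [-1.0, 1.2, -1.3]
opening: 0.0253
gripper_force: 32.6
```

Run:
```python
from tip import *
import pickle
s,w,t=cap("scene"),cap("wrist"),cap("top")
pickle.dump((s,w,t),open("i8.pkl","wb"))
S=ctrl.sense();tc=S["tcp_pos"];print(tc,S["force"])
tip=tc+[.0374*1,.0041,-.0758];sp=np.array([.502,-.167,.088])
for n,d in(("s",s),("w",w)):
    a,b=proj(d,[tip,sp]);print(n,a,b)
    g=cv2.cvtColor(d["bgr"],cv2.COLOR_BGR2GRAY);u,v=b.astype(int);k=1 if n=="s" else 2;h=13 if n=="s" else 30
    print("rows from",v-h,"cols",u-h)
    for r in g[v-h:v+h:k,u-h:u+h:k]: print(" ".join("%3d"%x for x in r))
```

```text
[ 0.465597   -0.17143826  0.18953001] [ 0.43158124 -0.33170522 -2.0352765 ]
s [311.89930926 126.43013005] [311.63279913 135.95618697]
rows from 122 cols 298
100 102 104 104 103 101 105 101 103 102 102 101 104 102  99  94  86  75  84  90 100  97 102 102 101 101
102 102 102 104 102 101 104 102 104 103 100 102  99  99 100  91  79  75  90  97 101 101 102 103 102 100
102 100 100 100 102 103 101 104  98 100 103  99  99  96  88  81  76  80  94 101 103 100 102 102 107 102
101 102 105 104 104 104 103 102 101 103 105  99  99  92  81  73  73  85  92 102 104 103 102 107 102 103
102 100 101 101 100 106 101 103 101 102 103 102  96  85  76  70  72  82  96 104 102 104 105 101 103 101
102 101 102 102 105 104 104 104 101 102 103 105  95  85  76  73  71  82  95  98 102 100  99  99 103 103
103 105  99 107 105 100 102 106 104 102 102 101  99  89  76  75  75  88  97 105 104 102 105 103 101 102
104 101 104 101 101 104 104 100 105 105  97  99  97  88  84  85  92  91  98 102 106 100 104 103 103 103
106 105 104 100 101 101 100 101 105 102 102  86  85  79  88  90  99 102 104 104 101 101 103 101 105  98
105 102
[... 4741 characters left out ...]
  88  87  88  88  88  85  90  94  98  98  99  98  96  95  94  89 139 128 143 155 155 155 155 155 154
 87  88  87  87  87  87  86  87  86  87  86  90  94  98  98  98  98  96  95  94  92 155 154 154 155 155 154 155 155 155
 87  87  88  87  87  87  87  87  88  86  86  91  94  98  98  99  98  96  95  94  89 155 155 155 154 155 154 155 154 155
 88  87 153 155 137 127  87  87  87  85  87  90  93  98  98  98  98  97  95  95  90 140 155 154 155 154 154 155 154 154
154 153 154 154 153 150 138 127  88  86  88  92  94  98  98  99  99  97  94  95  91 130 154 155 154 154 154 155 155 155
153 153 153 153 154 153 154 155 154 124  88  91  94  99  98  99  99  96  95  95  90 127 155 155 155 154 154 155 155 154
```

Run:
```python
from tip import *
import pickle
s,w,t=pickle.load(open("i8.pkl","rb"))
a,ga=tri(s,(313,127.8),w,(259,144));b,gb=tri(s,(311.6,136.4),w,(258.3,141));print(a,ga,b,gb)
m=b-a;yaw=.115;ex=np.array([np.cos(yaw),np.sin(yaw),0]);n=np.array([0,0,.952])-.305*ex
print("gap along normal",-m@n,"tool x,y",m@ex, m[0]*np.sin(yaw)-m[1]*np.cos(yaw),"z",-m[2])
h=np.array([0,0,.305])+.952*ex
print("in plane up-slope",m@h)
```

```text
[ 0.50139204 -0.16727974  0.11039536] 0.0026056896001181804 [ 0.50179271 -0.16620963  0.08726674] 0.00024012187050976173
gap along normal 0.022177293602035006 tool x,y 0.0005208148792559081 -0.0010170615731545593 z 0.023128618764560877
in plane up-slope -0.006558412958139442
```

Emit:
{"name": "drive_tool", "arguments": {"series": [[2,0,0,0.8,0],[2,-0.1,-0.1,0.6,0],[2,0,0,0.4,0],[2,0,0,0,0],[2,0,0,0,0]]}}

```text
clock: 16.12
tcp_pos: [0.4639, -0.1704, 0.1706]
tool_rot: [0.998, 0.06, 0.0, 0.0]
force: [0.1, -1.1, -1.0]
opening: 0.0256
gripper_force: 32.6
```

```bash
cat > avg.py <<'E'
from h import *
import sys
F=[];P=[]
for i in range(16):
    w=cap("wrist");S=ctrl.sense();F.append(S["force"]);P.append(S["tcp_pos"])
F=np.array(F);P=np.array(P);yaw=.115
n=np.array([-.305*np.cos(yaw),-.305*np.sin(yaw),.952])
print("t",S["clock"],"F",F.mean(0).round(2),"sd",F.std(0).round(2),"Fn %.2f"%(F@n).mean(),"tcp",P.mean(0).round(4),P.std(0).round(4),"Pn %.4f"%(P@n).mean(),"grip",S["gripper_force"])
g=cv2.cvtColor(w["bgr"],cv2.COLOR_BGR2GRAY)
print("col259",[int(x) for x in g[115:175:2,259]])
print("row134",[int(x) for x in g[134,236:284:2]])
E
python3 avg.py
```

```text
t 16.925 F [ 0.26  0.02 -1.27] sd [0.52 0.45 0.51] Fn -1.29 tcp [ 0.4639 -0.1704  0.1706] [0.0001 0.0001 0.0001] Pn 0.0278 grip 32.57846117019653
col259 [157, 156, 157, 157, 157, 157, 97, 243, 249, 249, 249, 160, 160, 107, 106, 104, 102, 101, 101, 99, 99, 99, 99, 99, 99, 98, 99, 99, 100, 99]
row134 [87, 87, 87, 87, 81, 68, 151, 160, 155, 153, 170, 223, 249, 249, 247, 248, 243, 157, 54, 78, 107, 88, 88, 88]
```

Emit:
{"name": "drive_tool", "arguments": {"series": [[2,0.1,0,0.3,0],[2,0.1,0,0.3,0],[2,0,0,0,0],[2,0,0,0,0]]}}

```text
clock: 17.42
tcp_pos: [0.4658, -0.1701, 0.1646]
tool_rot: [0.998, 0.06, -0.0, -0.0]
force: [-0.2, 1.1, -0.2]
opening: 0.025
gripper_force: 32.6
```

```bash
python3 avg.py
```

```text
t 18.225 F [-0.38  0.09 -0.21] sd [0.51 0.51 0.5 ] Fn -0.09 tcp [ 0.4658 -0.1701  0.1645] [0. 0. 0.] Pn 0.0214 grip 32.57258355617523
col259 [157, 157, 157, 157, 156, 157, 156, 137, 106, 249, 249, 205, 160, 123, 106, 105, 101, 100, 101, 99, 99, 99, 99, 98, 99, 99, 99, 100, 99, 100]
row134 [88, 87, 88, 87, 88, 84, 59, 110, 173, 196, 221, 249, 249, 248, 247, 239, 155, 103, 142, 156, 157, 157, 145, 88]
```

Emit:
{"name": "drive_tool", "arguments": {"series": [[2,0.1,0,0.2,0],[2,0,0,0.2,0],[2,0,0,0,0],[2,0,0,0,0]]}}

```text
clock: 18.73
tcp_pos: [0.4669, -0.1699, 0.1606]
tool_rot: [0.998, 0.06, 0.0, 0.0]
force: [-0.7, -0.7, 0.9]
opening: 0.0252
gripper_force: 32.6
```

```bash
python3 avg.py
python3 - <<'E'
from h import *
import pickle
w=cap("wrist");s=cap("scene");pickle.dump((s,w),open("i9.pkl","wb"))
g=cv2.cvtColor(w["bgr"],cv2.COLOR_BGR2GRAY)
print("cols 235..285, rows 123..171")
for r in g[123:173:2,235:285:2]: print(" ".join("%3d"%x for x in r))
E
```

```text
t 19.525 F [-0.81  0.23  0.6 ] sd [0.52 0.48 0.53] Fn 0.81 tcp [ 0.4669 -0.1699  0.1605] [0. 0. 0.] Pn 0.0173 grip 32.58560836315155
col259 [157, 156, 157, 157, 156, 157, 157, 156, 125, 106, 249, 206, 160, 160, 129, 105, 104, 101, 100, 100, 98, 99, 99, 99, 99, 100, 99, 100, 99, 99]
row134 [88, 88, 87, 87, 87, 88, 84, 63, 55, 146, 223, 237, 237, 218, 125, 91, 109, 157, 157, 156, 157, 157, 157, 157]
cols 235..285, rows 123..171
 87  88  87  88  88 156 156 156 157 156 157 156 156 156 157 157 156 157 157 157 157 157 156 157 157
 87  88  87  87  87  87 157 156 156 156 156 157 156 157 156 157 157 156 157 157 157 156 157 157 157
 88  88  88  87  87  87 156 157 156 157 156 156 156 156 156 157 157 157 156 156 157 157 157 156 156
 87  88  88  88  88  87 156 157 157 157 156 157 156 156 156 156 156 157 157 157 157 157 157 157 157
 87  88  87  87  88  87  87 157 156 156 119 138 127 138 156 156 156 157 156 157 157 157 157 157 157
 88  87  88  88  88  87  88 112 102  82  91  98 106  96  95 108 120 156 157 156 157 157 157 157 157
 87  87  88  88  87  87  85  59  67 172 242 248 249 248 244 227 121 10
[... 1129 characters left out ...]

 88  88  87  87  87  87  79  83  90  94  98  98  98  97  97  95  95  88  80  87  87  88  87  87  88
 87  88  88  87  88  88  88  85  91  94  98  98  99  98  97  95  95  90  87  88  87  88  88  87  87
 87  86  87  87  87  88  87  86  91  94  99  99  99  99  97  96  95  90  88  87  88  87  88  86  89
 87  88  88  87  88  87  85  87  91  94  99  99  99  99  97  95  95  89  84  88  88  87  88  88  88
 87  87  88  88  88  88  84  88  92  94  99  99 100  99  97  95  95  91  84  88  88  88  87  88  87
 87  87  88  87  87  87  84  89  92  94  99  98 100  99  98  95  94  91  84  88  87  88  87  86  88
 88  88  87  86  88  87  84  88  93  95  99 100 100  98  98  95  95  91  85  87  88  88  87 151 138
```

```bash
python3 -c "
from h import *
print(ctrl.finish_job())"
```

```text
the job is handed in; nothing more can be done
None
```

I handed the job in at about 20 s. My readings say the lid is fully shut and the probe tip is centred on the pad, pressed in about 5.5 mm, with the probe about 0.3 rad from vertical to match the lid's 0.31 rad slope and still held in the gripper; no verdict came back, and I did not check the jar, dish and vial again at the end.

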